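# Find where the rinse rotor rubs and mark it

## Task

This glass-washer rinse rotor rubs somewhere in its turn. Turn it slowly and gently by its black knob, feel where it drags clearly harder, and leave it standing in that tight spot. Then stand the slim steel marker post upright on the round base, right in front of the rotor's pointed nose, and leave everything else alone.

Things in the scene. Friction and masses are not known exactly. Their poses are not given: they have to be found in the camera images.
- base: Fixed round stainless base plate on the table, 300 mm across, flat top 15 mm above the table. Origin: centre of its underside, on the rotor's vertical axis. The flat ring 75 to 145 mm from the axis is free for the marker post; the rotor's two arms pass over it.
- rotor: Two-armed steel rinse rotor, turns either way without end about the base's axis, stays where left. Origin: on the axis at table height; x points along the arm with the knob. Hub bell 136 mm across, top 43 mm (nut 51 mm) high; arms 18 mm wide, top 42 mm (nozzles 45 mm) high. The knob's arm ends 98 mm from the axis, the opposite one in a cone (nose tip 104 mm out, 35 mm high).
- pad: Small fixed pin on the base, hidden under the bell, 59 mm from the axis; a hidden high spot of the rotor rubs on it once a turn, at an angle unknown and new each time, never within 30 degrees of the start. Force to turn, at the knob: about 1.2 N; in the tight spot 9 to 16 N, for some 18 degrees of turn. The pin's place does not tell where it rubs.
- knob_mid (a point): Middle of the grip of the black knob: a round upright brittle plastic knob 22 mm across, foot 43 mm and top 87 mm above the table, 85 mm from the axis; this point is 68 mm up. The knob spins freely on its own pin, so it can be led round the circle in a pinch of fixed direction. A light grip (20 to 30 N a finger) is ample; both fingers together with over 120 N crack it.
- mark_here (a point): Point on the base's top surface (15 mm above the table), 122 mm from the axis, straight in front of the pointed nose; it turns with the rotor. The middle of the marker post's foot belongs here once the rotor stands in its tight spot.
- marker: Loose slim steel marker post, 75 mm tall, 90 g: round foot 30 mm across and 10 mm high, tapering by 16 mm height into a round stem 14 mm across up to the top. Origin: centre of its underside; z up along the stem.
- shaker: Bystander: closed steel shaker, 42 mm across, 74 mm tall. Origin: centre of its underside.
- shot_glass: Bystander: open glass, 48 mm across, 60 mm tall. Origin: centre of its underside.
- mug: Bystander: white mug, 82 mm across, 90 mm tall, with a handle. Origin: centre of its underside.
- bowl: Bystander: white bowl, 140 mm across, 55 mm high. Origin: centre of its underside.
- tablet_tub: Bystander: white tub with lid, 80 mm across, 100 mm tall. Origin: centre of its underside.
- saucer: Bystander: white plate, 150 mm across, 20 mm high. Origin: centre of its underside.
There are look-alikes about, which are no part of the job. What is shaped like the marker but purple or yellow is not meant.

How it is judged:
By the outcome, as a careful person would: the job done as asked, in the order asked, and still so for the second after the job is handed in, with the robot touching nothing.
It also fails if it takes over 72 s, if anything falls off the work surface, if the arm or the gripper's body presses on something with over 40 N, if the wrist force passes 120 N, or if a joint passes its speed limit or range.

## Robot

A 6-joint arm with a two-finger parallel gripper is mounted at the origin on the work surface. World frame = base frame: x ahead of the robot, y to its left, z up, the work surface at z = 0. Lengths are in mm, angles in rad, forces in N, time in s.
With the tool pointing down it reaches from about 275 to 1000 mm from the base axis. Payload 8.4 kg.
Tool frame: the origin (TCP) lies at the very end of the fingers, on their centre line; the grasp point (between the pads) lies 19 mm behind it; z points along the fingers, x is the direction in which the jaws open and shut, and the axes are right-handed (so a half turn about z gives the same grasp; the last joint's range is limited). The gripper opens to 85 mm and grips with 20 to 120 N. Pads are 22 mm wide; open, the fingers measure 114 mm over their backs; the gripper's body (76 mm by 85 mm) begins 54 mm behind the grasp point. The pads swing forward as they close: fully open they stand 13 mm farther back than shut.
Start: joints at [-1.292, 0.353, 1.633, -0, 1.155, -0.002], TCP at [173.201, -600.524, 231.281] pointing down, gripper open.
Joint ranges: [-2.63, 2.63], [-0.92, 2.1], [0.06, 2.66], [-1.3, 4.44], [0, 2.69], [-3.02, 3.02]. Speed limits (rad/s): [2.22, 2.22, 2.79, 3.14, 3.14, 3.14].

## Interface

Orientations are given as [roll, pitch, yaw] about the fixed x, y, z axes, in that order (R = Rz(yaw) Ry(pitch) Rx(roll)).
In Python, from rig import r gives the robot as it stands. The module is installed in compiled form; this text tells all that it offers.
- The arm moves only by the tool apply_moves, never from a script. Its argument "targets" is a list that holds one entry, the list of rows, each a list of 7 numbers: the gripper's target within -1 to 1 (fully open at 1, half-way at 0, shut at -1), then the shift along the tool's x, y, z in cm, then the turn, a rotation vector about the tool's x, y, z in degrees. A call has 1 to 8 rows; each row is the pose to reach, as a shift and turn from the pose measured when the call began, along the tool's axes at that moment; what a row does not reach only later rows make up. A row lasts 1/10 s, in which the tool goes at most 50 mm and 8.59 degrees, less where a joint would pass 70% of its speed; a pose out of reach is approached as far as the arm can. A call with a gripper value outside its range is refused whole. The fingers move at their own pace and stop on an object; "newtons" is the grip in N (left out, the last holds). Time passes only in rows, so rows that repeat a pose let the fingers close. It gives the time, the measured TCP pose, the force and the opening at its end, in the units of the state.
- r.sense(): the state, without advancing time (a new reading comes with each control period).
- r.grab_frame(name): name is "scene" or "side" or "wrist"; returns a dict with "pixels" (384x512x3 uint8, red, green, blue), "fov_y" (degrees; the focal length in pixels is half the picture's height over the tangent of half this angle, whatever the lens; pixels are square), "cx", "cy" (the principal point, pixels), "R" (3x3) and "t" (3): a world point X has camera coordinates R X + t; the wrist camera has in their place "mount" (4x4, takes a point from camera to tool coordinates, whose origin is the TCP and whose axes are the tool frame's). Camera axes: x right, y down, z forward; pixel columns grow to the right and rows downward; lengths in mm; the calibration is good to about 2 mm. A picture is of the moment at which its call begins: read the wrist's pose just before it. There is no depth.
- r.sign_off(): hands the job in, once; it reports no verdict.
The state is a dict: "clock": time; "qpos": joint angles; "qvel": joint speeds; "joint_efforts": joint torques, N m; "eef_pos": TCP position; "tcp_rot": TCP orientation; "contact_force": force on the tool from outside, world axes, zero at the start; "wrist_torque": the same for the moment, N m; "opening": opening from 0.0 (shut) to 1.0 (fully open).
Only numpy, scipy, OpenCV 4.12 (cv2) and the standard library are available. Lean on these libraries where they do the work, as an engineer would, in place of code of your own. Each camera call takes 0.05 s, during which the arm holds its last target. There are 200 camera calls.

## Working session

There is one attempt and no reset: what is moved stays moved. The work goes in short steps, Python scripts to look and compute and a tool call to move; the robot and the scene stay as the last step left them, time stands still between calls to the robot, and variables do not carry over. Pictures are saved under pics/ and viewed, about 8 in all and at most 12, crops included, and the job is handed in when it is done.

Besides the shell and the picture viewer there is one more tool, called in YAML: its name, and indented under it one key for each argument. apply_moves: Moves the arm, as the interface text tells. Its arguments: {"type":"object","properties":{"targets":{"type":"array"},"newtons":{"type":"number"}},"required":["targets"]}

```bash
mkdir -p pics; cat > h.py <<'E'
import numpy as np,cv2
from rig import r
def cam(n):
    s=r.sense(); f=r.grab_frame(n)
    F=192/np.tan(np.radians(f["fov_y"])/2)
    f["F"]=F
    if "mount" in f:
        from scipy.spatial.transform import Rotation as Ro
        T=np.eye(4);T[:3,:3]=Ro.from_euler('xyz',s["tcp_rot"]).as_matrix() if len(np.ravel(s["tcp_rot"]))==3 else 0;T[:3,3]=s["eef_pos"]
        M=np.linalg.inv(T@np.array(f["mount"]));f["R"]=M[:3,:3];f["t"]=M[:3,3]
    f["R"]=np.array(f["R"]);f["t"]=np.array(f["t"])
    return f
def save(f,n): np.savez(n,**{k:f[k] for k in("R","t","F","cx","cy","pixels")})
def w(f,u,v,z):
    d=f["R"].T@np.array([(u-f["cx"])/f["F"],(v-f["cy"])/f["F"],1]);c=-f["R"].T@f["t"]
    return c+d*(z-c[2])/d[2]
def px(f,X):
    p=f["R"]@np.array(X,float)+f["t"];return p[:2]/p[2]*f["F"]+[f["cx"],f["cy"]]
E
python3 - <<'E'
from h import *
print(r.sense())
ims=[]
for n in("scene","side"):
    f=cam(n);save(f,n);print(n,f["F"],-f["R"].T@f["t"]);cv2.imwrite(f"pics/{n}0.png",cv2.resize(f["pixels"][...,::-1],(800,600),interpolation=3))
E
```

```text
{'clock': 0.0, 'qpos': array([-1.29239355e+00,  3.53653684e-01,  1.63413594e+00,  1.21215771e-05,
        1.15520395e+00, -2.42737686e-03]), 'qvel': array([-0.00057605,  0.00122181, -0.00135986, -0.00028301, -0.00072443,
       -0.00075766]), 'joint_efforts': array([-4.40208960e-04, -6.05254269e+01, -3.42071342e+01, -2.29026418e-04,
        9.15649754e-03,  3.52879658e-05]), 'eef_pos': array([ 173.07644373, -600.05922625,  230.55745611]), 'tcp_rot': array([-3.14157817e+00,  1.40088669e-03, -1.28997107e+00]), 'contact_force': array([-0.32252967,  0.53169973,  0.23199365]), 'wrist_torque': array([ 0.01222416,  0.01589109, -0.00623381]), 'opening': 1.000195518801303}
scene 417.0682579040462 [ 934.99377997 -589.0318154   880.84008883]
side 416.85428815253783 [ 478.41000037 -880.49048116  747.68697229]
```

View pics/scene0.png

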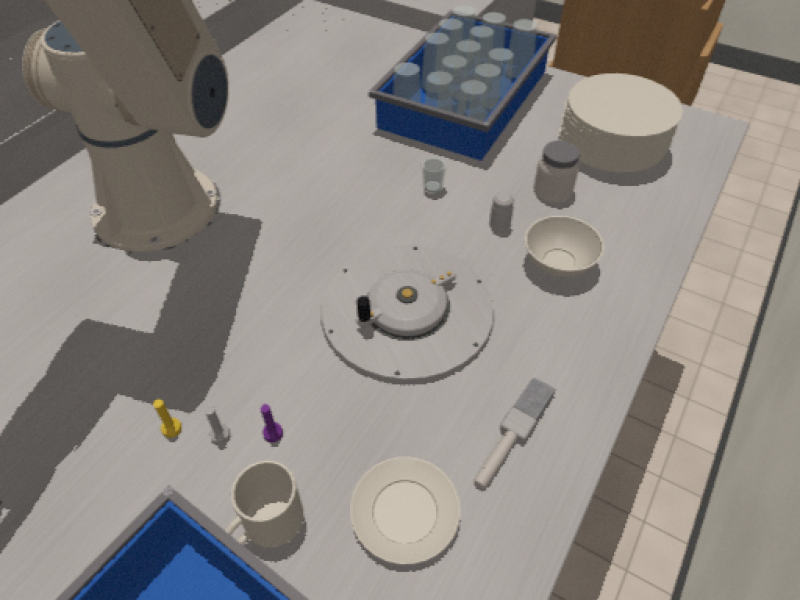

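View pics/side0.png

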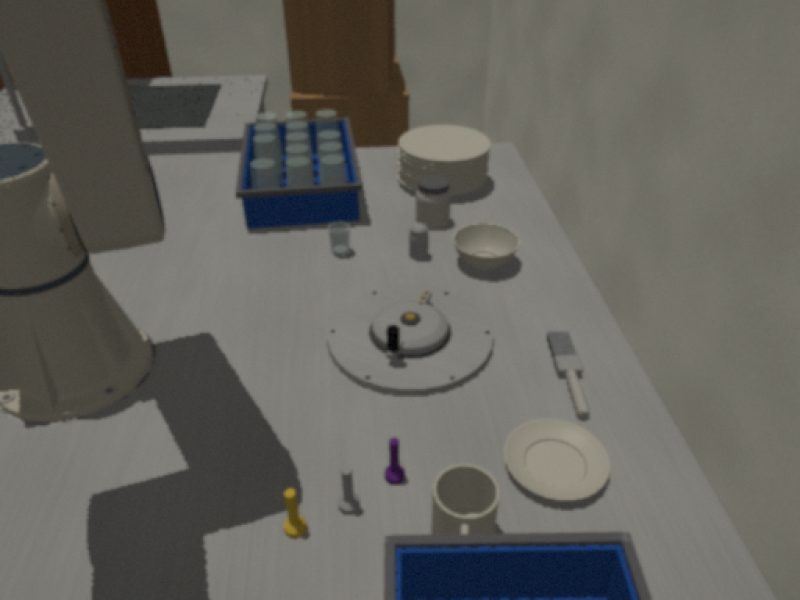

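Scene picture: the rotor's nut is at (407,293), its black knob at (364,308) and the nose at the upper right, about (452,277). Three posts look alike: yellow (167,420), grey steel (217,430) and purple (271,430). The grey one fits "steel". In the side view it is at (347,490), between yellow (293,512) and purple (394,462). I'll enlarge it to confirm, and work out positions.

```bash
python3 - <<'E'
from h import *
f=np.load("scene.npz");g=np.load("side.npz")
k=.64
for n,f_,u,v,z in[("nut s",f,407,291,51),("knobtop s",f,364,299,87),("knobfoot",f,364,318,45),("mark foot s",f,219,438,5),("mark top s",f,212,410,75),("nut g",g,410,316,51),("ktop g",g,394,328,87),("foot g",g,347,506,5),("top g",g,347,468,75),("yel",f,170,429,5),("pur",f,272,434,5),("shot",f,433,189,0),("shaker",f,501,228,0),("mug",f,267,530,0)]:
    print(n,w(f_,u*k,v*k,z).round(0))
# base ellipse: fit check
c=f["pixels"][225:315,70:210];c2=f["pixels"][145:255,195:330]
a=cv2.resize(c[...,::-1],None,fx=4,fy=4,interpolation=3)
b=cv2.resize(c2[...,::-1],None,fx=4,fy=4,interpolation=3)[:240]
cv2.imwrite("pics/c1.png",a)
for X in ():pass
E
```

```text
nut s [573.  30.  51.]
knobtop s [539. -46.  87.]
knobfoot [540. -51.  45.]
mark foot s [ 458. -327.    5.]
mark top s [ 458. -320.   75.]
nut g [573.  21.  51.]
ktop g [539. -55.  87.]
foot g [ 452. -331.    5.]
top g [ 456. -324.   75.]
yel [ 384. -354.    5.]
pur [ 522. -282.    5.]
shot [457. 336.   0.]
shaker [627. 300.   0.]
mug [ 604. -398.    0.]
```

View pics/c1.png

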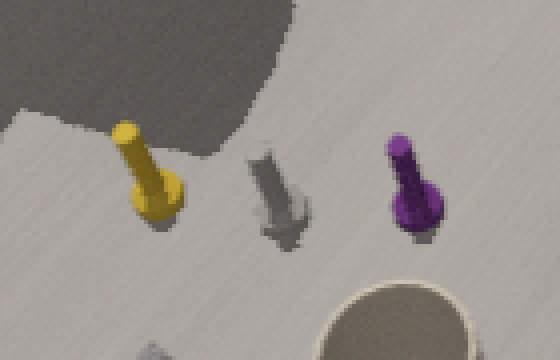

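The grey post at crop (280,212) sits between the yellow and purple ones. It is the steel marker, at about (456,-326). The axis is at about (573,25) and the knob at about (539,-50), which gives a radius of 82 against 85 expected. I'll go above the knob and look from close by.

apply_moves:
  targets:
    - [[0,-42.7,-50.4,5,0,0,0],[0,-42.7,-50.4,5,0,0,0],[0,-42.7,-50.4,5,0,0,0],[0,-42.7,-50.4,5,0,0,0],[0,-42.7,-50.4,5,0,0,0],[0,-42.7,-50.4,5,0,0,0],[0,-42.7,-50.4,5,0,0,0],[0,-42.7,-50.4,5,0,0,0]]
  newtons: 28

```text
clock: 0.9
eef_pos: [394.6, -266.5, 200.9]
tcp_rot: [-3.142, 0.001, -1.29]
contact_force: [0.6, -0.7, 0.7]
opening: 0.499
```

apply_moves:
  targets:
    - [[0,-16.8,-19.8,2,0,0,0],[0,-16.8,-19.8,2,0,0,0],[0,-16.8,-19.8,2,0,0,0],[0,-16.8,-19.8,2,0,0,0],[0,-16.8,-19.8,2,0,0,0],[0,-16.8,-19.8,2,0,0,0],[0,-16.8,-19.8,2,0,0,0],[0,-16.8,-19.8,2,0,0,0]]

```text
clock: 1.7
eef_pos: [537.5, -50.7, 180.7]
tcp_rot: [3.14, 0.001, -1.29]
contact_force: [-0.1, -0.3, 0.7]
opening: 0.497
```

```bash
python3 - <<'E'
from h import *
f=cam("wrist");save(f,"wrist1");print(r.sense()["eef_pos"],-f["R"].T@f["t"],f["F"]);cv2.imwrite("pics/w1.png",cv2.resize(f["pixels"][...,::-1],(800,600),interpolation=3))
E
```

```text
[537.3836645  -51.17667783 180.90617066] [602.42550437 -31.75833774 323.02562793] 335.4499731083746
```

View pics/w1.png

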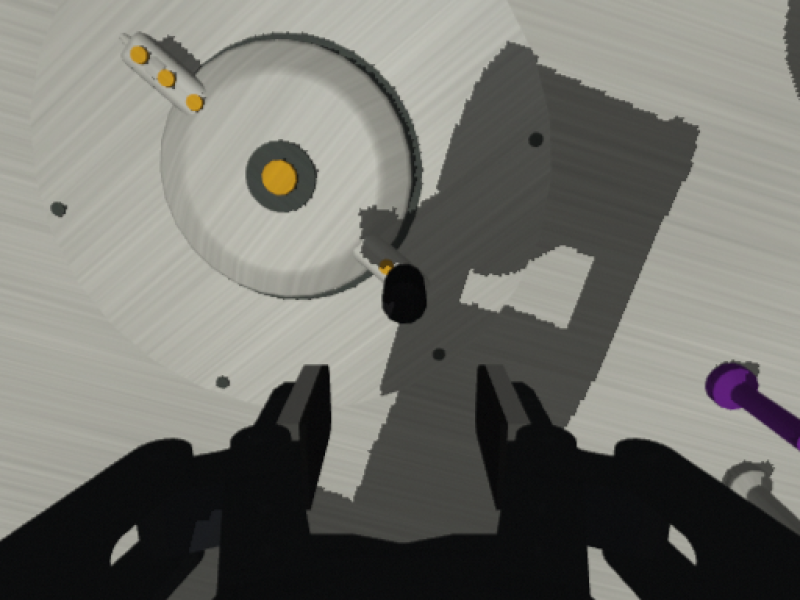

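```bash
python3 - <<'E'
from h import *
f=np.load("wrist1.npz");k=.64
c=w(f,280*k,177*k,51);K=w(f,405*k,301*k,87);n=w(f,122*k,37*k,35)
print(c,K,n,np.linalg.norm((K-c)[:2]),np.linalg.norm((n-c)[:2]))
for a in(K-c,c-n):print(np.degrees(np.arctan2(a[1],a[0])))
print("mark",w(f,742*k,480*k,5))
E
```

```text
[573.75792279  25.31733555  51.        ] [538.49977805 -50.74027193  87.        ] [616.93935459 119.63016519  35.        ] 83.83254991824737 103.7282309008226
-114.8710984001107
-114.60082721700903
mark [ 457.30694225 -318.63674004    5.        ]
```

The axis is at (573.5,25.3), the knob angle is -114.7°, and the knob radius (84) and nose radius (103.7) match the description. Descend and grip lightly.

apply_moves:
  targets:
    - [[0,0,-0.1,4,0,0,0],[0,0,-0.1,8,0,0,0],[0,0,-0.1,11,0,0,0],[0,0,-0.1,12.8,0,0,0],[0,0,-0.1,12.8,0,0,0],[-0.3,0,-0.1,12.8,0,0,0],[-0.6,0,-0.1,12.8,0,0,0],[-0.8,0,-0.1,12.8,0,0,0]]
  newtons: 28

```text
clock: 2.55
eef_pos: [539.0, -51.3, 54.3]
tcp_rot: [-3.141, 0.0, -1.291]
contact_force: [0.4, -1.7, 2.1]
opening: 0.248
```

apply_moves:
  targets:
    - [[-1,0,0,0,0,0,0],[-1,0,0,0,0,0,0],[-1,0,0,0,0,0,0],[-1,0,0,0,0,0,0]]

```text
clock: 2.95
eef_pos: [538.9, -51.3, 54.3]
tcp_rot: [-3.141, 0.0, -1.291]
contact_force: [-0.3, -0.5, -3.4]
opening: 0.246
```

```bash
cat > t.py <<'E'
from h import *
import sys
def go(a_list,ax=(573.5,25.3),R=84.5,n=5,z=54,first=None):
    s=r.sense();p=s["eef_pos"];y=s["tcp_rot"][2];d=p[:2]-ax;a0=np.degrees(np.arctan2(d[1],d[0]))
    X=np.array([np.cos(y),np.sin(y)]);Y=np.array([np.sin(y),-np.cos(y)])
    print("now",p.round(1),"ang",a0.round(2),"R",np.hypot(*d).round(2),"F",s["contact_force"].round(1),"t",s["clock"])
    P=lambda a:np.array(ax)+R*np.array([np.cos(np.radians(a)),np.sin(np.radians(a))])
    cur=p[:2];ca=a0
    for a in a_list:
        t=np.radians(a);print("to",a,"that=",np.round([-np.sin(t),np.cos(t)],2))
        print([[float(round((P(ca+(a-ca)*i/n)-cur)@X/10,2)),float(round((P(ca+(a-ca)*i/n)-cur)@Y/10,2))] for i in range(1,n+1)])
        cur=P(a);ca=a
if __name__=="__main__":go([float(v) for v in sys.argv[1:]])
E
python3 t.py -102 -90 -78 -66 -54 -42
```

```text
now [538.9 -51.3  54.3] ang -114.33 R 84.04 F [-0.3 -0.5 -3.4] t 2.95
to -102.0 that= [ 0.98 -0.21]
[[0.26, -0.25], [0.48, -0.54], [0.69, -0.84], [0.88, -1.15], [1.06, -1.47]]
to -90.0 that= [1. 0.]
[[0.16, -0.32], [0.31, -0.64], [0.44, -0.97], [0.56, -1.3], [0.66, -1.64]]
to -78.0 that= [0.98 0.21]
[[0.09, -0.34], [0.17, -0.69], [0.23, -1.04], [0.28, -1.39], [0.31, -1.74]]
to -66.0 that= [0.91 0.41]
[[0.02, -0.35], [0.02, -0.71], [0.01, -1.06], [-0.02, -1.41], [-0.06, -1.77]]
to -54.0 that= [0.81 0.59]
[[-0.06, -0.35], [-0.13, -0.7], [-0.21, -1.04], [-0.31, -1.38], [-0.43, -1.71]]
to -42.0 that= [0.67 0.74]
[[-0.13, -0.33], [-0.27, -0.65], [-0.42, -0.97], [-0.59, -1.28], [-0.77, -1.59]]
```

apply_moves:
  targets:
    - [[-1,0.26,-0.25,0,0,0,0],[-1,0.48,-0.54,0,0,0,0],[-1,0.69,-0.84,0,0,0,0],[-1,0.88,-1.15,0,0,0,0],[-1,1.06,-1.47,0,0,0,0],[-1,1.06,-1.47,0,0,0,0]]

```text
clock: 3.55
eef_pos: [556.9, -57.4, 54.3]
tcp_rot: [-3.14, -0.0, -1.291]
contact_force: [2.7, 5.5, -5.7]
opening: 0.25
```

apply_moves:
  targets:
    - [[-1,0.16,-0.32,0,0,0,0],[-1,0.31,-0.64,0,0,0,0],[-1,0.44,-0.97,0,0,0,0],[-1,0.56,-1.3,0,0,0,0],[-1,0.66,-1.64,0,0,0,0],[-1,0.66,-1.64,0,0,0,0]]

```text
clock: 4.15
eef_pos: [575.3, -59.2, 54.4]
tcp_rot: [-3.139, -0.0, -1.291]
contact_force: [1.1, 5.2, -4.5]
opening: 0.25
```

```bash
python3 t.py -78 -66 -54 -42
```

```text
now [575.3 -59.2  54.4] ang -88.81 R 84.5 F [ 1.1  5.2 -4.5] t 4.15
to -78.0 that= [0.98 0.21]
[[0.08, -0.31], [0.14, -0.62], [0.19, -0.94], [0.23, -1.25], [0.26, -1.57]]
to -66.0 that= [0.91 0.41]
[[0.02, -0.35], [0.02, -0.71], [0.01, -1.06], [-0.02, -1.41], [-0.06, -1.77]]
to -54.0 that= [0.81 0.59]
[[-0.06, -0.35], [-0.13, -0.7], [-0.21, -1.04], [-0.31, -1.38], [-0.43, -1.71]]
to -42.0 that= [0.67 0.74]
[[-0.13, -0.33], [-0.27, -0.65], [-0.42, -0.97], [-0.59, -1.28], [-0.77, -1.59]]
```

apply_moves:
  targets:
    - [[-1,0.08,-0.31,0,0,0,0],[-1,0.14,-0.62,0,0,0,0],[-1,0.19,-0.94,0,0,0,0],[-1,0.23,-1.25,0,0,0,0],[-1,0.26,-1.57,0,0,0,0],[-1,0.26,-1.57,0,0,0,0]]

```text
clock: 4.75
eef_pos: [591.7, -57.4, 54.4]
tcp_rot: [-3.138, -0.001, -1.291]
contact_force: [0.7, 2.0, -5.4]
opening: 0.248
```

apply_moves:
  targets:
    - [[-1,0.02,-0.35,0,0,0,0],[-1,0.02,-0.71,0,0,0,0],[-1,0.01,-1.06,0,0,0,0],[-1,-0.02,-1.41,0,0,0,0],[-1,-0.06,-1.77,0,0,0,0],[-1,-0.06,-1.77,0,0,0,0]]

```text
clock: 5.35
eef_pos: [609.3, -51.7, 54.4]
tcp_rot: [-3.138, -0.001, -1.291]
contact_force: [-0.4, 2.7, -5.8]
opening: 0.244
```

apply_moves:
  targets:
    - [[-1,-0.06,-0.35,0,0,0,0],[-1,-0.13,-0.7,0,0,0,0],[-1,-0.21,-1.04,0,0,0,0],[-1,-0.31,-1.38,0,0,0,0],[-1,-0.43,-1.71,0,0,0,0],[-1,-0.43,-1.71,0,0,0,0]]

```text
clock: 5.95
eef_pos: [625.1, -42.4, 54.4]
tcp_rot: [-3.137, -0.001, -1.291]
contact_force: [0.4, 3.1, -6.3]
opening: 0.246
```

```bash
python3 t.py -42 -30 -18 -6 6
```

```text
now [625.1 -42.4  54.4] ang -52.68 R 85.14 F [ 0.4  3.1 -6.3] t 5.95
to -42.0 that= [0.67 0.74]
[[-0.18, -0.27], [-0.31, -0.55], [-0.45, -0.84], [-0.6, -1.11], [-0.76, -1.38]]
to -30.0 that= [0.5  0.87]
[[-0.19, -0.3], [-0.4, -0.58], [-0.62, -0.86], [-0.85, -1.13], [-1.09, -1.39]]
to -18.0 that= [0.31 0.95]
[[-0.25, -0.25], [-0.51, -0.49], [-0.78, -0.72], [-1.06, -0.93], [-1.35, -1.14]]
to -6.0 that= [0.1  0.99]
[[-0.3, -0.19], [-0.6, -0.37], [-0.91, -0.54], [-1.23, -0.69], [-1.56, -0.83]]
to 6.0 that= [-0.1   0.99]
[[-0.33, -0.13], [-0.67, -0.24], [-1.01, -0.34], [-1.35, -0.42], [-1.7, -0.49]]
```

apply_moves:
  targets:
    - [[-1,-0.18,-0.27,0,0,0,0],[-1,-0.31,-0.55,0,0,0,0],[-1,-0.45,-0.84,0,0,0,0],[-1,-0.6,-1.11,0,0,0,0],[-1,-0.76,-1.38,0,0,0,0],[-1,-0.76,-1.38,0,0,0,0]]

```text
clock: 6.55
eef_pos: [637.3, -31.1, 54.5]
tcp_rot: [-3.135, -0.001, -1.29]
contact_force: [4.7, -2.2, -9.7]
opening: 0.248
```

apply_moves:
  targets:
    - [[-1,-0.19,-0.3,0,0,0,0],[-1,-0.4,-0.58,0,0,0,0],[-1,-0.62,-0.86,0,0,0,0],[-1,-0.85,-1.13,0,0,0,0],[-1,-1.09,-1.39,0,0,0,0],[-1,-1.09,-1.39,0,0,0,0]]

```text
clock: 7.15
eef_pos: [648.2, -16.1, 54.5]
tcp_rot: [-3.134, -0.001, -1.29]
contact_force: [4.1, -1.2, -10.2]
opening: 0.245
```

apply_moves:
  targets:
    - [[-1,-0.25,-0.25,0,0,0,0],[-1,-0.51,-0.49,0,0,0,0],[-1,-0.78,-0.72,0,0,0,0],[-1,-1.06,-0.93,0,0,0,0],[-1,-1.35,-1.14,0,0,0,0],[-1,-1.35,-1.14,0,0,0,0]]

```text
clock: 7.75
eef_pos: [655.6, 0.8, 54.5]
tcp_rot: [-3.134, -0.001, -1.29]
contact_force: [4.5, -0.5, -11.0]
opening: 0.249
```

apply_moves:
  targets:
    - [[-1,-0.3,-0.19,0,0,0,0],[-1,-0.6,-0.37,0,0,0,0],[-1,-0.91,-0.54,0,0,0,0],[-1,-1.23,-0.69,0,0,0,0],[-1,-1.56,-0.83,0,0,0,0],[-1,-1.56,-0.83,0,0,0,0]]

```text
clock: 8.35
eef_pos: [659.1, 18.9, 54.5]
tcp_rot: [-3.134, -0.0, -1.29]
contact_force: [2.7, 0.7, -10.1]
opening: 0.249
```

```bash
python3 t.py 6 18 30 42 54
```

```text
now [659.1  18.9  54.5] ang -4.29 R 85.86 F [  2.7   0.7 -10.1] t 8.35
to 6.0 that= [-0.1   0.99]
[[-0.33, 0.03], [-0.62, -0.06], [-0.92, -0.14], [-1.21, -0.21], [-1.51, -0.27]]
to 18.0 that= [-0.31  0.95]
[[-0.35, -0.05], [-0.7, -0.09], [-1.05, -0.12], [-1.41, -0.13], [-1.76, -0.13]]
to 30.0 that= [-0.5   0.87]
[[-0.35, 0.02], [-0.71, 0.05], [-1.06, 0.1], [-1.4, 0.16], [-1.75, 0.24]]
to 42.0 that= [-0.67  0.74]
[[-0.34, 0.09], [-0.68, 0.2], [-1.01, 0.32], [-1.34, 0.45], [-1.66, 0.6]]
to 54.0 that= [-0.81  0.59]
[[-0.32, 0.16], [-0.62, 0.34], [-0.92, 0.52], [-1.22, 0.72], [-1.5, 0.93]]
```

```bash
sed -i 's/ax=(573.5,25.3)/ax=(574.4,26.3)/' t.py; python3 t.py 6 18 30 42 54
```

```text
now [659.1  18.9  54.5] ang -5.0 R 85.05 F [  2.7   0.7 -10.1] t 8.35
to 6.0 that= [-0.1   0.99]
[[-0.32, -0.06], [-0.63, -0.16], [-0.95, -0.25], [-1.26, -0.32], [-1.58, -0.38]]
to 18.0 that= [-0.31  0.95]
[[-0.35, -0.05], [-0.7, -0.09], [-1.05, -0.12], [-1.41, -0.13], [-1.76, -0.13]]
to 30.0 that= [-0.5   0.87]
[[-0.35, 0.02], [-0.71, 0.05], [-1.06, 0.1], [-1.4, 0.16], [-1.75, 0.24]]
to 42.0 that= [-0.67  0.74]
[[-0.34, 0.09], [-0.68, 0.2], [-1.01, 0.32], [-1.34, 0.45], [-1.66, 0.6]]
to 54.0 that= [-0.81  0.59]
[[-0.32, 0.16], [-0.62, 0.34], [-0.92, 0.52], [-1.22, 0.72], [-1.5, 0.93]]
```

apply_moves:
  targets:
    - [[-1,-0.32,-0.06,0.03,0,0,0],[-1,-0.63,-0.16,0.03,0,0,0],[-1,-0.95,-0.25,0.03,0,0,0],[-1,-1.26,-0.32,0.03,0,0,0],[-1,-1.58,-0.38,0.03,0,0,0],[-1,-1.58,-0.38,0.03,0,0,0]]

```text
clock: 8.95
eef_pos: [658.8, 35.9, 54.5]
tcp_rot: [-3.133, 0.0, -1.29]
contact_force: [5.4, 2.2, -8.1]
opening: 0.246
```

apply_moves:
  targets:
    - [[-1,-0.35,-0.05,0.03,0,0,0],[-1,-0.7,-0.09,0.03,0,0,0],[-1,-1.05,-0.12,0.03,0,0,0],[-1,-1.41,-0.13,0.03,0,0,0],[-1,-1.76,-0.13,0.03,0,0,0],[-1,-1.76,-0.13,0.03,0,0,0]]

```text
clock: 9.55
eef_pos: [654.8, 53.9, 54.4]
tcp_rot: [-3.134, 0.001, -1.289]
contact_force: [0.2, 2.1, -1.6]
opening: 0.248
```

apply_moves:
  targets:
    - [[-1,-0.35,0.02,0.03,0,0,0],[-1,-0.71,0.05,0.03,0,0,0],[-1,-1.06,0.1,0.03,0,0,0],[-1,-1.4,0.16,0.03,0,0,0],[-1,-1.75,0.24,0.03,0,0,0],[-1,-1.75,0.24,0.03,0,0,0]]

```text
clock: 10.15
eef_pos: [647.0, 70.5, 54.2]
tcp_rot: [-3.134, 0.001, -1.289]
contact_force: [-4.0, 0.0, 5.9]
opening: 0.251
```

apply_moves:
  targets:
    - [[-1,-0.34,0.09,0.03,0,0,0],[-1,-0.68,0.2,0.03,0,0,0],[-1,-1.01,0.32,0.03,0,0,0],[-1,-1.34,0.45,0.03,0,0,0],[-1,-1.66,0.6,0.03,0,0,0],[-1,-1.66,0.6,0.03,0,0,0]]

```text
clock: 10.75
eef_pos: [636.0, 84.8, 54.2]
tcp_rot: [-3.135, 0.001, -1.289]
contact_force: [-4.9, -1.6, 7.9]
opening: 0.25
```

```bash
python3 t.py 54 66 78 90 102
```

```text
now [636.   84.8  54.2] ang 43.51 R 84.94 F [-4.9 -1.6  7.9] t 10.75
to 54.0 that= [-0.81  0.59]
[[-0.25, 0.19], [-0.52, 0.34], [-0.78, 0.51], [-1.03, 0.69], [-1.28, 0.87]]
to 66.0 that= [-0.91  0.41]
[[-0.27, 0.22], [-0.54, 0.46], [-0.8, 0.7], [-1.04, 0.96], [-1.27, 1.22]]
to 78.0 that= [-0.98  0.21]
[[-0.22, 0.28], [-0.43, 0.56], [-0.63, 0.85], [-0.82, 1.15], [-0.99, 1.46]]
to 90.0 that= [-1.  0.]
[[-0.16, 0.32], [-0.31, 0.64], [-0.44, 0.97], [-0.56, 1.3], [-0.67, 1.64]]
to 102.0 that= [-0.98 -0.21]
[[-0.09, 0.34], [-0.17, 0.69], [-0.23, 1.04], [-0.28, 1.39], [-0.31, 1.74]]
```

apply_moves:
  targets:
    - [[-1,-0.25,0.19,0,0,0,0],[-1,-0.52,0.34,0,0,0,0],[-1,-0.78,0.51,0,0,0,0],[-1,-1.03,0.69,0,0,0,0],[-1,-1.28,0.87,0,0,0,0],[-1,-1.28,0.87,0,0,0,0]]

```text
clock: 11.35
eef_pos: [623.8, 95.2, 54.2]
tcp_rot: [-3.135, 0.002, -1.289]
contact_force: [-1.0, 0.6, 3.2]
opening: 0.245
```

apply_moves:
  targets:
    - [[-1,-0.27,0.22,0,0,0,0],[-1,-0.54,0.46,0,0,0,0],[-1,-0.8,0.7,0,0,0,0],[-1,-1.04,0.96,0,0,0,0],[-1,-1.27,1.22,0,0,0,0],[-1,-1.27,1.22,0,0,0,0]]

```text
clock: 11.95
eef_pos: [607.7, 104.2, 54.2]
tcp_rot: [-3.136, 0.002, -1.289]
contact_force: [-2.3, -0.9, 5.3]
opening: 0.247
```

apply_moves:
  targets:
    - [[-1,-0.22,0.28,0,0,0,0],[-1,-0.43,0.56,0,0,0,0],[-1,-0.63,0.85,0,0,0,0],[-1,-0.82,1.15,0,0,0,0],[-1,-0.99,1.46,0,0,0,0],[-1,-0.99,1.46,0,0,0,0]]

```text
clock: 12.55
eef_pos: [590.1, 109.6, 54.2]
tcp_rot: [-3.137, 0.002, -1.289]
contact_force: [-2.0, -2.8, 6.0]
opening: 0.249
```

apply_moves:
  targets:
    - [[-1,-0.16,0.32,0,0,0,0],[-1,-0.31,0.64,0,0,0,0],[-1,-0.44,0.97,0,0,0,0],[-1,-0.56,1.3,0,0,0,0],[-1,-0.67,1.64,0,0,0,0],[-1,-0.67,1.64,0,0,0,0]]

```text
clock: 13.15
eef_pos: [572.6, 111.1, 54.2]
tcp_rot: [-3.136, 0.001, -1.288]
contact_force: [1.6, -6.7, 2.3]
opening: 0.25
```

```bash
python3 t.py 102 114 126 138 150
```

```text
now [572.6 111.1  54.2] ang 91.25 R 84.82 F [ 1.6 -6.7  2.3] t 13.15
to 102.0 that= [-0.98 -0.21]
[[-0.05, 0.32], [-0.11, 0.63], [-0.16, 0.94], [-0.2, 1.25], [-0.23, 1.57]]
to 114.0 that= [-0.91 -0.41]
[[-0.02, 0.35], [-0.02, 0.71], [-0.01, 1.06], [0.02, 1.41], [0.06, 1.77]]
to 126.0 that= [-0.81 -0.59]
[[0.06, 0.35], [0.13, 0.7], [0.21, 1.04], [0.31, 1.38], [0.42, 1.72]]
to 138.0 that= [-0.67 -0.74]
[[0.13, 0.33], [0.27, 0.66], [0.42, 0.97], [0.59, 1.29], [0.77, 1.59]]
to 150.0 that= [-0.5  -0.87]
[[0.19, 0.3], [0.4, 0.59], [0.62, 0.86], [0.84, 1.13], [1.08, 1.4]]
```

apply_moves:
  targets:
    - [[-1,-0.05,0.32,0,0,0,0],[-1,-0.11,0.63,0,0,0,0],[-1,-0.16,0.94,0,0,0,0],[-1,-0.2,1.25,0,0,0,0],[-1,-0.23,1.57,0,0,0,0],[-1,-0.23,1.57,0,0,0,0]]

```text
clock: 13.75
eef_pos: [557.4, 109.3, 54.2]
tcp_rot: [-3.134, 0.001, -1.288]
contact_force: [2.6, -3.7, 3.0]
opening: 0.248
```

apply_moves:
  targets:
    - [[-1,-0.02,0.35,0,0,0,0],[-1,-0.02,0.71,0,0,0,0],[-1,-0.01,1.06,0,0,0,0],[-1,0.02,1.41,0,0,0,0],[-1,0.06,1.77,0,0,0,0],[-1,0.06,1.77,0,0,0,0]]

```text
clock: 14.35
eef_pos: [539.7, 103.6, 54.2]
tcp_rot: [-3.135, 0.001, -1.289]
contact_force: [-0.0, -3.0, 4.4]
opening: 0.245
```

apply_moves:
  targets:
    - [[-1,0.06,0.35,0,0,0,0],[-1,0.13,0.7,0,0,0,0],[-1,0.21,1.04,0,0,0,0],[-1,0.31,1.38,0,0,0,0],[-1,0.42,1.72,0,0,0,0],[-1,0.42,1.72,0,0,0,0]]

```text
clock: 14.95
eef_pos: [523.9, 94.4, 54.2]
tcp_rot: [-3.136, 0.001, -1.289]
contact_force: [2.0, -3.8, 6.4]
opening: 0.248
```

```bash
python3 t.py 138 150 162 174 186
```

```text
now [523.9  94.4  54.2] ang 126.57 R 84.77 F [ 2.  -3.8  6.4] t 14.95
to 138.0 that= [-0.67 -0.74]
[[0.15, 0.3], [0.29, 0.61], [0.43, 0.92], [0.59, 1.21], [0.77, 1.5]]
to 150.0 that= [-0.5  -0.87]
[[0.19, 0.3], [0.4, 0.59], [0.62, 0.86], [0.84, 1.13], [1.08, 1.4]]
to 162.0 that= [-0.31 -0.95]
[[0.25, 0.25], [0.51, 0.49], [0.78, 0.72], [1.06, 0.93], [1.35, 1.14]]
to 174.0 that= [-0.1  -0.99]
[[0.3, 0.19], [0.6, 0.37], [0.91, 0.54], [1.23, 0.69], [1.56, 0.83]]
to 186.0 that= [ 0.1  -0.99]
[[0.33, 0.13], [0.67, 0.24], [1.01, 0.34], [1.35, 0.42], [1.7, 0.49]]
```

apply_moves:
  targets:
    - [[-1,0.15,0.3,0,0,0,0],[-1,0.29,0.61,0,0,0,0],[-1,0.43,0.92,0,0,0,0],[-1,0.59,1.21,0,0,0,0],[-1,0.77,1.5,0,0,0,0],[-1,0.77,1.5,0,0,0,0]]

```text
clock: 15.55
eef_pos: [511.0, 82.5, 54.2]
tcp_rot: [-3.136, 0.001, -1.289]
contact_force: [0.3, -1.8, 6.1]
opening: 0.249
```

apply_moves:
  targets:
    - [[-1,0.19,0.3,0,0,0,0],[-1,0.4,0.59,0,0,0,0],[-1,0.62,0.86,0,0,0,0],[-1,0.84,1.13,0,0,0,0],[-1,1.08,1.4,0,0,0,0],[-1,1.08,1.4,0,0,0,0]]

```text
clock: 16.15
eef_pos: [500.3, 67.6, 54.2]
tcp_rot: [-3.136, 0.001, -1.289]
contact_force: [2.9, -3.6, 6.0]
opening: 0.251
```

```bash
python3 t.py 162 174 186 198 210
```

```text
now [500.3  67.6  54.2] ang 150.85 R 84.87 F [ 2.9 -3.6  6. ] t 16.15
to 162.0 that= [-0.31 -0.95]
[[0.26, 0.2], [0.51, 0.42], [0.76, 0.63], [1.02, 0.83], [1.29, 1.02]]
to 174.0 that= [-0.1  -0.99]
[[0.3, 0.19], [0.6, 0.37], [0.91, 0.54], [1.23, 0.69], [1.56, 0.83]]
to 186.0 that= [ 0.1  -0.99]
[[0.33, 0.13], [0.67, 0.24], [1.01, 0.34], [1.35, 0.42], [1.7, 0.49]]
to 198.0 that= [ 0.31 -0.95]
[[0.35, 0.06], [0.7, 0.1], [1.05, 0.12], [1.41, 0.13], [1.76, 0.13]]
to 210.0 that= [ 0.5  -0.87]
[[0.35, -0.02], [0.71, -0.05], [1.06, -0.1], [1.4, -0.16], [1.75, -0.24]]
```

apply_moves:
  targets:
    - [[-1,0.26,0.2,0,0,0,0],[-1,0.51,0.42,0,0,0,0],[-1,0.76,0.63,0,0,0,0],[-1,1.02,0.83,0,0,0,0],[-1,1.29,1.02,0,0,0,0],[-1,1.29,1.02,0,0,0,0]]

```text
clock: 16.75
eef_pos: [493.5, 51.9, 54.2]
tcp_rot: [-3.137, 0.001, -1.289]
contact_force: [1.4, -1.6, 7.9]
opening: 0.247
```

apply_moves:
  targets:
    - [[-1,0.3,0.19,0,0,0,0],[-1,0.6,0.37,0,0,0,0],[-1,0.91,0.54,0,0,0,0],[-1,1.23,0.69,0,0,0,0],[-1,1.56,0.83,0,0,0,0],[-1,1.56,0.83,0,0,0,0]]

```text
clock: 17.35
eef_pos: [489.8, 34.1, 54.2]
tcp_rot: [-3.137, 0.001, -1.289]
contact_force: [2.2, -1.8, 6.5]
opening: 0.248
```

```bash
python3 t.py 186 198 210 222
```

```text
now [489.8  34.1  54.2] ang 174.76 R 84.99 F [ 2.2 -1.8  6.5] t 17.35
to 186.0 that= [ 0.1  -0.99]
[[0.33, 0.07], [0.64, 0.17], [0.96, 0.26], [1.29, 0.34], [1.61, 0.4]]
to 198.0 that= [ 0.31 -0.95]
[[0.35, 0.05], [0.7, 0.1], [1.05, 0.12], [1.41, 0.13], [1.76, 0.13]]
to 210.0 that= [ 0.5  -0.87]
[[0.35, -0.02], [0.71, -0.05], [1.06, -0.1], [1.4, -0.16], [1.75, -0.24]]
to 222.0 that= [ 0.67 -0.74]
[[0.34, -0.09], [0.68, -0.2], [1.01, -0.32], [1.34, -0.45], [1.66, -0.6]]
```

apply_moves:
  targets:
    - [[-1,0.33,0.07,0,0,0,0],[-1,0.64,0.17,0,0,0,0],[-1,0.96,0.26,0,0,0,0],[-1,1.29,0.34,0,0,0,0],[-1,1.61,0.4,0,0,0,0],[-1,1.61,0.4,0,0,0,0]]

```text
clock: 17.95
eef_pos: [489.9, 17.0, 54.2]
tcp_rot: [-3.138, 0.001, -1.289]
contact_force: [1.8, -0.6, 7.0]
opening: 0.244
```

```bash
python3 t.py 198 210 222
```

```text
now [489.9  17.   54.2] ang -173.72 R 85.02 F [ 1.8 -0.6  7. ] t 17.95
to 198.0 that= [ 0.31 -0.95]
[[9.08, -4.74], [7.01, -14.74], [-3.17, -15.45], [-6.6, -5.83], [1.73, 0.07]]
to 210.0 that= [ 0.5  -0.87]
[[0.35, -0.02], [0.71, -0.05], [1.06, -0.1], [1.4, -0.16], [1.75, -0.24]]
to 222.0 that= [ 0.67 -0.74]
[[0.34, -0.09], [0.68, -0.2], [1.01, -0.32], [1.34, -0.45], [1.66, -0.6]]
```

apply_moves:
  targets:
    - [[-1,0.34,0.04,0,0,0,0],[-1,0.69,0.07,0,0,0,0],[-1,1.04,0.09,0,0,0,0],[-1,1.38,0.09,0,0,0,0],[-1,1.73,0.07,0,0,0,0],[-1,1.73,0.07,0,0,0,0]]

```text
clock: 18.55
eef_pos: [493.6, -0.3, 54.2]
tcp_rot: [-3.139, 0.001, -1.29]
contact_force: [1.0, -0.2, 7.7]
opening: 0.247
```

```bash
python3 t.py -150 -138 -126
```

```text
now [ 4.936e+02 -3.000e-01  5.420e+01] ang -161.8 R 85.08 F [ 1.  -0.2  7.7] t 18.55
to -150.0 that= [ 0.5  -0.87]
[[0.35, -0.08], [0.69, -0.11], [1.04, -0.16], [1.38, -0.22], [1.72, -0.3]]
to -138.0 that= [ 0.67 -0.74]
[[0.34, -0.09], [0.68, -0.2], [1.01, -0.32], [1.34, -0.45], [1.66, -0.6]]
to -126.0 that= [ 0.81 -0.59]
[[0.32, -0.16], [0.62, -0.34], [0.92, -0.52], [1.22, -0.72], [1.5, -0.93]]
```

apply_moves:
  targets:
    - [[-1,0.35,-0.08,0,0,0,0],[-1,0.69,-0.11,0,0,0,0],[-1,1.04,-0.16,0,0,0,0],[-1,1.38,-0.22,0,0,0,0],[-1,1.72,-0.3,0,0,0,0],[-1,1.72,-0.3,0,0,0,0]]

```text
clock: 19.15
eef_pos: [500.7, -16.4, 54.2]
tcp_rot: [-3.14, 0.001, -1.29]
contact_force: [0.5, -1.7, 7.2]
opening: 0.248
```

```bash
python3 t.py -138 -126 -114
```

```text
now [500.7 -16.4  54.2] ang -149.92 R 85.15 F [ 0.5 -1.7  7.2] t 19.15
to -138.0 that= [ 0.67 -0.74]
[[0.32, -0.16], [0.66, -0.26], [0.99, -0.38], [1.31, -0.52], [1.63, -0.66]]
to -126.0 that= [ 0.81 -0.59]
[[0.32, -0.16], [0.62, -0.34], [0.92, -0.52], [1.22, -0.72], [1.5, -0.93]]
to -114.0 that= [ 0.91 -0.41]
[[0.27, -0.22], [0.54, -0.46], [0.79, -0.7], [1.04, -0.96], [1.27, -1.23]]
```

None of the steps showed 9 N, but each call ended with a hold row, so the reading may have relaxed by then. Only 90° and 102° showed resistance, -1.7 N against +1.4 N everywhere else. I'll go back and read the force while moving, with no hold row.

```bash
sed -i 's/print("to",a,"that="/print("to",a,"th="/; s/ca=a0$/ca=a0 if a0>-130 or a_list[0]<-100 else a0+360/' t.py; cat t.py | grep ca=; python3 t.py 198 186 174 162
```

```text
cur=p[:2];ca=a0 if a0>-130 or a_list[0]<-100 else a0+360
        cur=P(a);ca=a
now [500.7 -16.4  54.2] ang -149.92 R 85.15 F [ 0.5 -1.7  7.2] t 19.15
to 198.0 th= [ 0.31 -0.95]
[[-0.36, 0.02], [-0.71, 0.08], [-1.07, 0.13], [-1.42, 0.16], [-1.78, 0.18]]
to 186.0 th= [ 0.1  -0.99]
[[-0.35, 0.0], [-0.71, -0.01], [-1.06, -0.03], [-1.41, -0.07], [-1.76, -0.13]]
to 174.0 th= [-0.1  -0.99]
[[-0.35, -0.07], [-0.69, -0.15], [-1.03, -0.25], [-1.37, -0.36], [-1.7, -0.49]]
to 162.0 th= [-0.31 -0.95]
[[-0.33, -0.14], [-0.64, -0.29], [-0.96, -0.46], [-1.26, -0.64], [-1.56, -0.83]]
```

apply_moves:
  targets:
    - [[-1,-0.36,0.02,0,0,0,0],[-1,-0.71,0.08,0,0,0,0],[-1,-1.07,0.13,0,0,0,0],[-1,-1.42,0.16,0,0,0,0],[-1,-1.78,0.18,0,0,0,0]]

```text
clock: 19.65
eef_pos: [493.5, 0.0, 54.2]
tcp_rot: [-3.141, 0.001, -1.29]
contact_force: [1.3, -0.5, 7.3]
opening: 0.251
```

apply_moves:
  targets:
    - [[-1,-0.35,0,0,0,0,0],[-1,-0.71,-0.01,0,0,0,0],[-1,-1.06,-0.03,0,0,0,0],[-1,-1.41,-0.07,0,0,0,0],[-1,-1.76,-0.13,0,0,0,0]]

```text
clock: 20.15
eef_pos: [489.7, 17.5, 54.2]
tcp_rot: [-3.141, 0.001, -1.29]
contact_force: [2.9, -1.0, 4.3]
opening: 0.251
```

```bash
python3 t.py 174 162 150 138 126 114; python3 -c "
from h import *
print(r.sense()['qvel'])"
```

```text
now [489.7  17.5  54.2] ang -174.06 R 85.11 F [ 2.9 -1.   4.3] t 20.15
to 174.0 th= [-0.1  -0.99]
[[-0.33, -0.13], [-0.68, -0.21], [-1.02, -0.31], [-1.35, -0.42], [-1.68, -0.55]]
to 162.0 th= [-0.31 -0.95]
[[-0.33, -0.14], [-0.64, -0.29], [-0.96, -0.46], [-1.26, -0.64], [-1.56, -0.83]]
to 150.0 th= [-0.5  -0.87]
[[-0.29, -0.2], [-0.57, -0.42], [-0.84, -0.65], [-1.1, -0.89], [-1.35, -1.14]]
to 138.0 th= [-0.67 -0.74]
[[-0.24, -0.26], [-0.47, -0.53], [-0.69, -0.81], [-0.89, -1.1], [-1.09, -1.39]]
to 126.0 th= [-0.81 -0.59]
[[-0.18, -0.3], [-0.35, -0.62], [-0.5, -0.93], [-0.64, -1.26], [-0.77, -1.59]]
to 114.0 th= [-0.91 -0.41]
[[-0.11, -0.34], [-0.21, -0.67], [-0.3, -1.02], [-0.37, -1.37], [-0.42, -1.71]]
[ 0.07286243 -0.00317724  0.00679599  0.00039087 -0.00228067  0.07062394]
```

Measured in motion, the drag here is about 1.0 to 1.3 N, matching the stated free friction of 1.2 N. Continue back.

apply_moves:
  targets:
    - [[-1,-0.33,-0.13,0,0,0,0],[-1,-0.68,-0.21,0,0,0,0],[-1,-1.02,-0.31,0,0,0,0],[-1,-1.35,-0.42,0,0,0,0],[-1,-1.68,-0.55,0,0,0,0]]

```text
clock: 20.65
eef_pos: [489.9, 35.4, 54.2]
tcp_rot: [3.141, 0.002, -1.29]
contact_force: [1.0, -1.3, 5.9]
opening: 0.242
```

apply_moves:
  targets:
    - [[-1,-0.33,-0.14,0,0,0,0],[-1,-0.64,-0.29,0,0,0,0],[-1,-0.96,-0.46,0,0,0,0],[-1,-1.26,-0.64,0,0,0,0],[-1,-1.56,-0.83,0,0,0,0]]

```text
clock: 21.15
eef_pos: [493.7, 52.8, 54.2]
tcp_rot: [3.142, 0.001, -1.29]
contact_force: [3.5, -2.8, 5.2]
opening: 0.251
```

apply_moves:
  targets:
    - [[-1,-0.29,-0.2,0,0,0,0],[-1,-0.57,-0.42,0,0,0,0],[-1,-0.84,-0.65,0,0,0,0],[-1,-1.1,-0.89,0,0,0,0],[-1,-1.35,-1.14,0,0,0,0]]

```text
clock: 21.65
eef_pos: [501.1, 69.1, 54.2]
tcp_rot: [3.142, 0.001, -1.29]
contact_force: [3.7, -4.3, 4.1]
opening: 0.246
```

apply_moves:
  targets:
    - [[-1,-0.24,-0.26,0,0,0,0],[-1,-0.47,-0.53,0,0,0,0],[-1,-0.69,-0.81,0,0,0,0],[-1,-0.89,-1.1,0,0,0,0],[-1,-1.09,-1.39,0,0,0,0]]

```text
clock: 22.15
eef_pos: [511.6, 83.4, 54.2]
tcp_rot: [3.141, 0.001, -1.289]
contact_force: [4.4, -5.8, 4.7]
opening: 0.248
```

```bash
python3 t.py 126 114 108 102 96 90 84 78 72
```

```text
now [511.6  83.4  54.2] ang 137.74 R 84.9 F [ 4.4 -5.8  4.7] t 22.15
to 126.0 th= [-0.81 -0.59]
[[-0.14, -0.32], [-0.3, -0.63], [-0.45, -0.94], [-0.59, -1.25], [-0.72, -1.58]]
to 114.0 th= [-0.91 -0.41]
[[-0.11, -0.34], [-0.21, -0.68], [-0.3, -1.02], [-0.37, -1.37], [-0.42, -1.71]]
to 108.0 th= [-0.95 -0.31]
[[-0.02, -0.18], [-0.04, -0.35], [-0.06, -0.53], [-0.07, -0.7], [-0.08, -0.88]]
to 102.0 th= [-0.98 -0.21]
[[-0.0, -0.18], [-0.0, -0.35], [-0.0, -0.53], [0.01, -0.71], [0.02, -0.88]]
to 96.0 th= [-0.99 -0.1 ]
[[0.01, -0.18], [0.03, -0.35], [0.05, -0.53], [0.08, -0.7], [0.11, -0.88]]
to 90.0 th= [-1.  0.]
[[0.03, -0.17], [0.07, -0.35], [0.11, -0.52], [0.15, -0.69], [0.2, -0.86]]
to 84.0 th= [-0.99  0.1 ]
[[0.05, -0.17], [0.11, -0.34], [0.16, -0.51], [0.22, -0.67], [0.29, -0.84]]
to 78.0 th= [-0.98  0.21]
[[0.07, -0.16], [0.14, -0.33], [0.22, -0.49], [0.29, -0.64], [0.38, -0.8]]
to 72.0 th= [-0.95  0.31]
[[0.09, -0.16], [0.17, -0.31], [0.26, -0.46], [0.36, -0.61], [0.46, -0.76]]
```

apply_moves:
  targets:
    - [[-1,-0.14,-0.32,0,0,0,0],[-1,-0.3,-0.63,0,0,0,0],[-1,-0.45,-0.94,0,0,0,0],[-1,-0.59,-1.25,0,0,0,0],[-1,-0.72,-1.58,0,0,0,0]]

```text
clock: 22.65
eef_pos: [524.2, 94.7, 54.2]
tcp_rot: [3.14, 0.001, -1.289]
contact_force: [1.2, -3.9, 8.4]
opening: 0.249
```

apply_moves:
  targets:
    - [[-1,-0.11,-0.34,0,0,0,0],[-1,-0.21,-0.68,0,0,0,0],[-1,-0.3,-1.02,0,0,0,0],[-1,-0.37,-1.37,0,0,0,0],[-1,-0.42,-1.71,0,0,0,0]]

```text
clock: 23.15
eef_pos: [538.8, 103.3, 54.1]
tcp_rot: [3.138, 0.001, -1.289]
contact_force: [-0.2, -4.2, 8.3]
opening: 0.253
```

apply_moves:
  targets:
    - [[-1,-0.03,-0.29,0,0,0,0],[-1,-0.06,-0.58,0,0,0,0],[-1,-0.08,-0.88,0,0,0,0]]

```text
clock: 23.45
eef_pos: [546.4, 106.3, 54.1]
tcp_rot: [3.136, 0.0, -1.289]
contact_force: [0.9, -4.5, 9.0]
opening: 0.245
```

apply_moves:
  targets:
    - [[-1,0,-0.29,0,0,0,0],[-1,0.01,-0.58,0,0,0,0],[-1,0.02,-0.88,0,0,0,0]]

```text
clock: 23.75
eef_pos: [550.8, 107.7, 54.0]
tcp_rot: [3.127, 0.001, -1.289]
contact_force: [-13.8, -6.6, 24.6]
opening: 0.248
```

apply_moves:
  targets:
    - [[-1,0.02,-0.29,0,0,0,0],[-1,0.06,-0.58,0,0,0,0],[-1,0.11,-0.88,0,0,0,0]]

```text
clock: 24.05
eef_pos: [555.9, 108.9, 54.0]
tcp_rot: [3.12, 0.002, -1.29]
contact_force: [-10.5, -0.7, 21.1]
opening: 0.25
```

```bash
python3 t.py 90 84 78 72 66 60
```

```text
now [555.9 108.9  54. ] ang 102.64 R 84.62 F [-10.5  -0.7  21.1] t 24.05
to 90.0 th= [-1.  0.]
[[0.04, -0.37], [0.09, -0.74], [0.15, -1.11], [0.23, -1.47], [0.33, -1.83]]
to 84.0 th= [-0.99  0.1 ]
[[0.05, -0.17], [0.11, -0.34], [0.16, -0.51], [0.22, -0.67], [0.29, -0.84]]
to 78.0 th= [-0.98  0.21]
[[0.07, -0.16], [0.14, -0.33], [0.22, -0.49], [0.29, -0.64], [0.38, -0.8]]
to 72.0 th= [-0.95  0.31]
[[0.09, -0.16], [0.17, -0.31], [0.26, -0.46], [0.36, -0.61], [0.46, -0.76]]
to 66.0 th= [-0.91  0.41]
[[0.1, -0.15], [0.2, -0.29], [0.31, -0.43], [0.42, -0.57], [0.53, -0.71]]
to 60.0 th= [-0.87  0.5 ]
[[0.12, -0.13], [0.23, -0.27], [0.35, -0.4], [0.48, -0.52], [0.6, -0.65]]
```

Tight spot found. In motion the drag jumps to about 12 to 14 N, with entry at about 107° going clockwise. Continue in small steps to find the exit.

apply_moves:
  targets:
    - [[-1,0.03,-0.28,0,0,0,0],[-1,0.06,-0.56,0,0,0,0]]

```text
clock: 24.25
eef_pos: [558.8, 109.6, 54.0]
tcp_rot: [3.115, 0.003, -1.29]
contact_force: [-7.8, -4.9, 19.2]
opening: 0.252
```

apply_moves:
  targets:
    - [[-1,0.04,-0.28,0,0,0,0],[-1,0.08,-0.56,0,0,0,0]]

```text
clock: 24.45
eef_pos: [561.7, 110.1, 53.9]
tcp_rot: [3.109, 0.004, -1.29]
contact_force: [-5.8, -3.6, 16.7]
opening: 0.245
```

apply_moves:
  targets:
    - [[-1,0.05,-0.28,0,0,0,0],[-1,0.1,-0.56,0,0,0,0]]

```text
clock: 24.65
eef_pos: [565.0, 110.5, 53.8]
tcp_rot: [3.104, 0.004, -1.29]
contact_force: [-4.5, -3.2, 14.6]
opening: 0.249
```

apply_moves:
  targets:
    - [[-1,0.06,-0.28,0,0,0,0],[-1,0.12,-0.56,0,0,0,0]]

```text
clock: 24.85
eef_pos: [568.8, 110.9, 53.8]
tcp_rot: [3.1, 0.005, -1.29]
contact_force: [-4.4, -3.1, 14.0]
opening: 0.253
```

```bash
python3 t.py 90 84 78
```

```text
now [568.8 110.9  53.8] ang 93.77 R 84.75 F [-4.4 -3.1 14. ] t 24.85
to 90.0 th= [-1.  0.]
[[0.05, -0.1], [0.07, -0.21], [0.1, -0.32], [0.13, -0.43], [0.16, -0.53]]
to 84.0 th= [-0.99  0.1 ]
[[0.05, -0.17], [0.11, -0.34], [0.16, -0.51], [0.22, -0.67], [0.29, -0.84]]
to 78.0 th= [-0.98  0.21]
[[0.07, -0.16], [0.14, -0.33], [0.22, -0.49], [0.29, -0.64], [0.38, -0.8]]
```

```bash
python3 - <<'E'
from h import *
f=cam("wrist");save(f,"wrist2");cv2.imwrite("pics/w2.png",cv2.resize(f["pixels"][...,::-1],(800,600),interpolation=3))
g=cam("scene");save(g,"scene2");cv2.imwrite("pics/s2.png",cv2.resize(g["pixels"][150:250,190:330][...,::-1],None,fx=5,fy=5,interpolation=3))
E
```

```text
(no output)
```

View pics/w2.png

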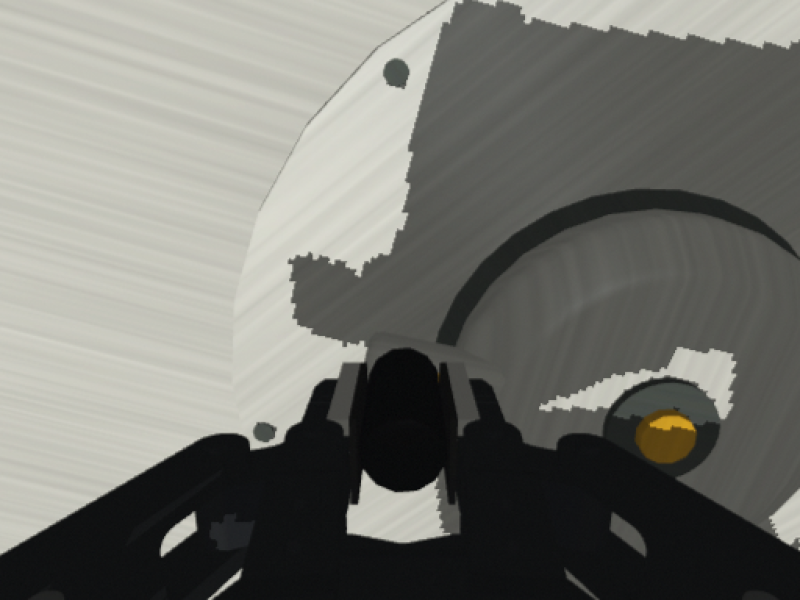

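View pics/s2.png

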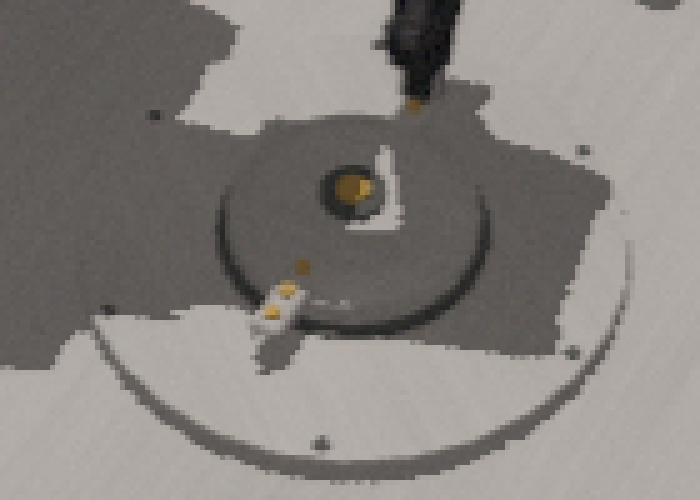

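Wrist view: the knob's top is at about (403,452) between the pads and the nut is at (667,437). Scene crop: the nut is at (352,188), the nozzles at (303,267), (288,288) and (272,312), and the nose tip at about (258,330). Now compute the true rotor angle.

```bash
python3 - <<'E'
from h import *
f=np.load("scene2.npz");ax=np.array([574.4,26.3])
W=lambda u,v,z:w(f,190+u/5,150+v/5,z)[:2]
c=W(352,186,51);print("nut",c)
for u,v,z in[(303,267,45),(288,288,45),(272,312,45),(258,330,35)]:
    p=W(u,v,z);print(p,np.hypot(*(p-c)),[np.degrees(np.arctan2(*(q-p)[::-1])) for q in(c,ax)])
g=np.load("wrist2.npz")
c=w(g,667*.64,437*.64,51);K=w(g,403*.64,452*.64,87);print(c,K,np.linalg.norm((K-c)[:2]),np.degrees(np.arctan2(*(K-c)[:2][::-1])))
E
```

```text
nut [574.98437473  27.16639213]
[578.40970383 -28.21831091] 55.49052361422643 [np.float64(93.53901418645114), np.float64(94.20640699950972)]
[578.90587931 -43.69978468] 70.97459556117593 [np.float64(93.16733244828609), np.float64(93.68304247110738)]
[579.9579172  -60.79062106] 88.09751582887999 [np.float64(93.23635210584159), np.float64(93.65152915989658)]
[575.62537005 -67.74458861] 94.91314525178616 [np.float64(90.38694962047997), np.float64(90.74650291366214)]
[574.72560654  27.65624603  51.        ] [569.94888631 111.40839423  87.        ] 83.88825533997493 93.26427127141027
```

Rotor angle is about 93.5° and the tool's is 93.8°, so nothing is slipping in the pinch. The tool has tilted 2.4°, so I'll undo that while moving on to the exit.

apply_moves:
  targets:
    - [[-1,0.05,-0.22,0,0.6,0,0],[-1,0.1,-0.44,0,1.2,0,0],[-1,0.15,-0.66,0,1.8,0,0],[-1,0.2,-0.87,0,2.4,0,0]]

```text
clock: 25.35
eef_pos: [578.0, 111.1, 53.9]
tcp_rot: [-3.141, 0.004, -1.29]
contact_force: [-0.6, -4.9, 13.7]
opening: 0.246
```

apply_moves:
  targets:
    - [[-1,0.06,-0.22,0,0,0,0],[-1,0.13,-0.43,0,0,0,0],[-1,0.2,-0.64,0,0,0,0]]

```text
clock: 25.65
eef_pos: [583.2, 110.7, 53.9]
tcp_rot: [3.139, 0.004, -1.29]
contact_force: [-1.5, -4.3, 10.7]
opening: 0.243
```

```bash
python3 t.py 84 78
```

```text
now [583.2 110.7  53.9] ang 84.04 R 84.82 F [-1.5 -4.3 10.7] t 25.65
to 84.0 th= [-0.99  0.1 ]
[[0.03, 0.01], [0.03, 0.01], [0.03, 0.01], [0.03, 0.01], [0.03, 0.01]]
to 78.0 th= [-0.98  0.21]
[[0.07, -0.16], [0.14, -0.33], [0.22, -0.49], [0.29, -0.64], [0.38, -0.8]]
```

apply_moves:
  targets:
    - [[-1,-0.09,0.2,0,0,0,0],[-1,-0.17,0.41,0,0,0,0],[-1,-0.22,0.55,0,0,0,0]]

```text
clock: 25.95
eef_pos: [576.5, 111.1, 53.9]
tcp_rot: [3.137, 0.004, -1.29]
contact_force: [1.9, -3.9, 7.8]
opening: 0.247
```

apply_moves:
  targets:
    - [[-1,-0.06,0.21,0,0,0,0],[-1,-0.11,0.42,0,0,0,0]]

```text
clock: 26.15
eef_pos: [572.4, 111.1, 54.0]
tcp_rot: [3.138, 0.004, -1.289]
contact_force: [7.8, -2.7, 0.6]
opening: 0.25
```

apply_moves:
  targets:
    - [[-1,-0.05,0.22,0,0,0,0],[-1,-0.09,0.43,0,0,0,0]]

```text
clock: 26.35
eef_pos: [570.5, 111.0, 54.1]
tcp_rot: [-3.14, 0.003, -1.289]
contact_force: [14.8, -1.2, -7.9]
opening: 0.248
```

```bash
python3 t.py 98 
```

```text
now [570.5 111.   54.1] ang 92.62 R 84.8 F [14.8 -1.2 -7.9] t 26.35
to 98.0 th= [-0.99 -0.14]
[[-0.01, 0.16], [-0.04, 0.32], [-0.07, 0.47], [-0.1, 0.63], [-0.12, 0.79]]
```

Entering counter-clockwise, the edge is at about 90°, and from the other side it was about 107.5°, so the spot is 17 to 18° wide with its middle near 98.7°. Move there.

apply_moves:
  targets:
    - [[-1,-0.02,0.2,0,0,0,0],[-1,-0.04,0.4,0,0,0,0],[-1,-0.07,0.6,0,0,0,0],[-1,-0.1,0.8,0,0,0,0],[-1,-0.13,0.95,0,0,0,0]]

```text
clock: 26.85
eef_pos: [562.4, 110.2, 54.0]
tcp_rot: [-3.137, 0.003, -1.289]
contact_force: [8.6, 0.0, -2.2]
opening: 0.248
```

```bash
python3 t.py 99 
```

```text
now [562.4 110.2  54. ] ang 98.12 R 84.76 F [ 8.6  0.  -2.2] t 26.85
to 99.0 th= [-0.99 -0.16]
[[0.02, 0.03], [0.02, 0.05], [0.02, 0.08], [0.01, 0.11], [0.01, 0.13]]
```

Standing at 98.1°, with 8.6 N drag on the last move. Release gently and lift straight up.

apply_moves:
  targets:
    - [[-1,0,0,0,0,0,0],[-0.4,0,0,0,0,0,0],[-0.2,0,0,0,0,0,0],[0,0,0,0,0,0,0],[0,0,0,0,0,0,0]]

```text
clock: 27.35
eef_pos: [561.8, 110.3, 53.7]
tcp_rot: [-3.139, 0.003, -1.29]
contact_force: [0.4, 0.6, 0.8]
opening: 0.499
```

apply_moves:
  targets:
    - [[0,0,0,-1.5,0,0,0],[0,0,0,-4,0,0,0],[0,0,0,-8,0,0,0],[0,0,0,-12.5,0,0,0],[0,0,0,-12.5,0,0,0]]

```text
clock: 27.85
eef_pos: [565.1, 110.5, 185.8]
tcp_rot: [-3.128, 0.003, -1.289]
contact_force: [0.7, -0.2, 0.6]
opening: 0.499
```

```bash
python3 - <<'E'
from h import *
s=r.sense();print(s["eef_pos"],s["tcp_rot"],s["contact_force"],s["qpos"])
f=cam("wrist");save(f,"wrist3");g=cam("scene");save(g,"scene3")
a=cv2.resize(f["pixels"][...,::-1],(800,600),interpolation=3)
cv2.imwrite("pics/w3.png",a)
cv2.imwrite("pics/s3.png",cv2.resize(g["pixels"][150:250,190:330][...,::-1],None,fx=5,fy=5,interpolation=3))
E
```

```text
[565.12301723 110.4662939  185.75906145] [-3.12841236e+00  2.62427114e-03 -1.28948287e+00] [ 0.71455118 -0.21167984  0.55147331] [0.18814924 0.31882818 1.79381819 0.00451599 1.01607176 1.47529551]
```

View pics/w3.png

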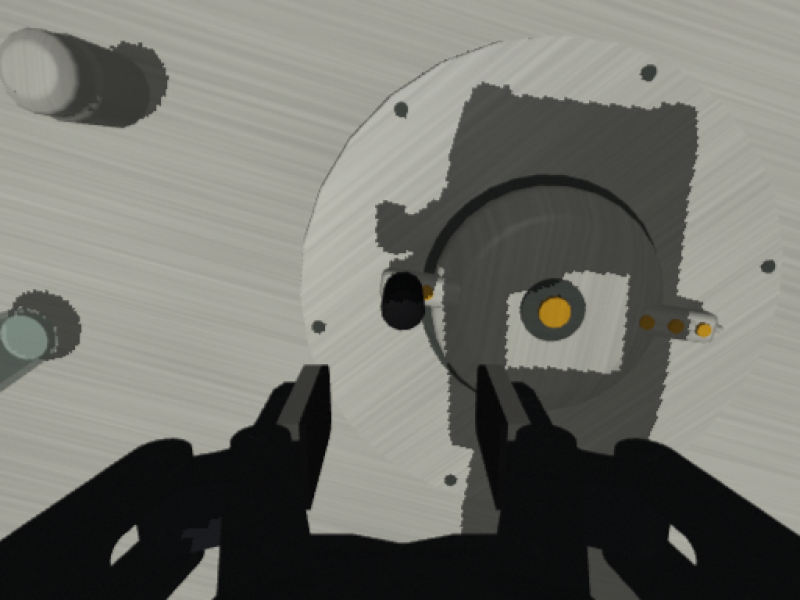

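Wrist view: the nut is at (555,312), the knob top at (403,307), the nozzles at (647,322), (676,326) and (704,330), and the nose tip at (720,328). Compute the rotor angle, mark_here, and the move to the marker.

```bash
cat > to.py <<'E'
from h import *
import sys
T=np.array([float(v) for v in sys.argv[1:4]])
from scipy.spatial.transform import Rotation as Ro
s=r.sense();M=Ro.from_euler('xyz',s["tcp_rot"]).as_matrix()
print(s["eef_pos"].round(1),s["tcp_rot"].round(3),"shift cm",(M.T@(T-s["eef_pos"])/10).round(2))
E
python3 - <<'E'
from h import *
f=np.load("wrist3.npz");k=.64;ax=np.array([574.5,26.5])
c=w(f,555*k,312*k,51)[:2];print(c)
for u,v,z,sg in[(403,307,87,1),(647,322,45,-1),(676,326,45,-1),(704,330,45,-1),(720,328,35,-1)]:
    p=w(f,u*k,v*k,z)[:2]
    print(p,[ (np.hypot(*(p-q)).round(1),np.degrees(np.arctan2(*(sg*(p-q))[::-1])).round(1)) for q in(c,ax)])
E
python3 to.py 457 -323 175
```

```text
[573.8833785   26.64060076]
[562.93937476 110.60037638] [(np.float64(84.7), np.float64(97.4)), (np.float64(84.9), np.float64(97.8))]
[581.68646732 -27.5377971 ] [(np.float64(54.7), np.float64(98.2)), (np.float64(54.5), np.float64(97.6))]
[584.06620968 -44.2202858 ] [(np.float64(71.6), np.float64(98.2)), (np.float64(71.4), np.float64(97.7))]
[586.29642247 -60.41931781] [(np.float64(87.9), np.float64(98.1)), (np.float64(87.7), np.float64(97.7))]
[588.5756614 -75.5579719] [(np.float64(103.2), np.float64(98.2)), (np.float64(103.0), np.float64(97.9))]
[562.2 109.9 180.7] [-3.135e+00  3.000e-03 -1.290e+00] shift cm [38.67 22.13  0.31]
```

The rotor is at 98.0°, all readings agree, and mark_here is at about (591.2,-94.3). Now go above the marker.

apply_moves:
  targets:
    - [[0,38.7,22.1,0.3,-0.4,0,0],[0,38.7,22.1,0.3,-0.4,0,0],[0,38.7,22.1,0.3,-0.4,0,0],[0,38.7,22.1,0.3,-0.4,0,0],[0,38.7,22.1,0.3,-0.4,0,0],[0,38.7,22.1,0.3,-0.4,0,0],[0,38.7,22.1,0.3,-0.4,0,0],[0,38.7,22.1,0.3,-0.4,0,0]]

```text
clock: 28.75
eef_pos: [466.2, -280.4, 174.3]
tcp_rot: [3.139, 0.005, -1.29]
contact_force: [1.6, 0.2, 1.3]
opening: 0.497
```

```bash
python3 to.py 457 -323 175
```

```text
[ 466.2 -280.4  174.3] [ 3.139  0.005 -1.29 ] shift cm [ 3.83  2.06 -0.09]
```

apply_moves:
  targets:
    - [[0,3.8,2.1,-0.1,0,0,0],[0,3.8,2.1,-0.1,0,0,0],[0,3.8,2.1,-0.1,0,0,0],[0,3.8,2.1,-0.1,0,0,0]]

```text
clock: 29.15
eef_pos: [456.1, -321.6, 174.3]
tcp_rot: [3.138, 0.007, -1.289]
contact_force: [-0.0, -0.0, 0.2]
opening: 0.5
```

```bash
python3 - <<'E'
from h import *
print(r.sense()["eef_pos"],r.sense()["tcp_rot"])
f=cam("wrist");save(f,"wrist4")
cv2.imwrite("pics/w4.png",cv2.resize(f["pixels"][...,::-1],(800,600),interpolation=3))
E
```

```text
[ 456.09603583 -321.58845882  174.25395408] [ 3.1381658  0.0070311 -1.2894441]
```

View pics/w4.png

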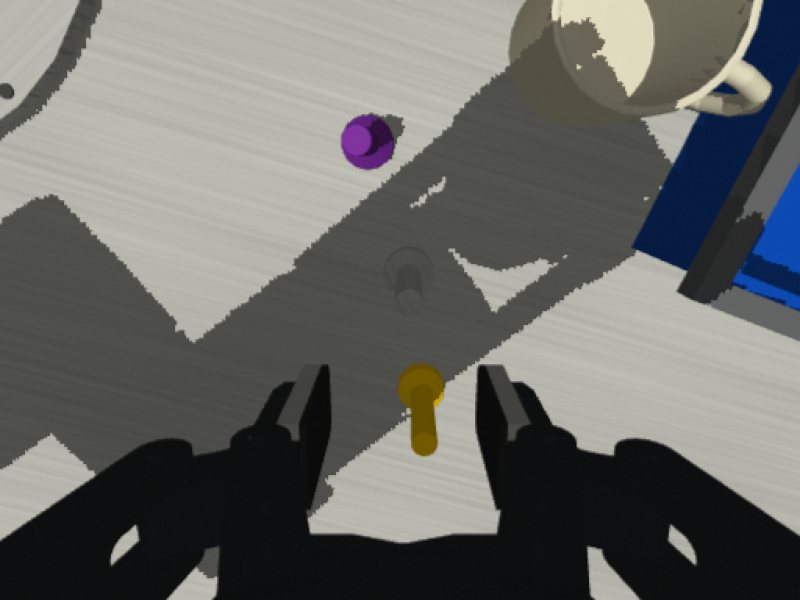

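Wrist view: the steel marker's foot is at (409,269) and its top at (408,300). Purple (367,141) and yellow (422,400) are clear of the jaws.

```bash
python3 - <<'E'
from h import *
f=np.load("wrist4.npz");k=.64
print(w(f,409*k,268*k,7),w(f,408*k,300*k,75))
E
python3 to.py 456.5 -323.5 41
```

```text
[ 457.07805716 -323.30047977    7.        ] [ 456.0935276  -322.86014523   75.        ]
[ 456.4 -321.4  174.5] [ 3.138  0.007 -1.289] shift cm [2.900e-01 1.000e-02 1.335e+01]
```

apply_moves:
  targets:
    - [[0,0.2,0,4,0.2,0.4,0],[0,0.2,0,8,0.2,0.4,0],[0,0.2,0,11.5,0.2,0.4,0],[0,0.2,0,13.3,0.2,0.4,0],[0,0.2,0,13.3,0.2,0.4,0],[0,0.2,0,13.3,0.2,0.4,0]]

```text
clock: 29.8
eef_pos: [456.8, -321.7, 41.8]
tcp_rot: [-3.142, -0.0, -1.287]
contact_force: [0.0, -0.0, -0.1]
opening: 0.499
```

apply_moves:
  targets:
    - [[-0.3,0,0,0,0,0,0],[-0.5,0,0,0,0,0,0],[-0.65,0,0,0,0,0,0],[-0.8,0,0,0,0,0,0],[-1,0,0,0,0,0,0],[-1,0,0,0,0,0,0],[-1,0,0,0,0,0,0]]
  newtons: 45

```text
clock: 30.5
eef_pos: [457.4, -322.1, 42.7]
tcp_rot: [-3.14, -0.001, -1.287]
contact_force: [-0.1, 1.5, 6.9]
opening: 0.143
```

```bash
python3 - <<'E'
from h import *
s=r.sense();print(s["eef_pos"],s["tcp_rot"],s["opening"]*85)
E
python3 to.py 456.5 -323.5 141
```

```text
[ 457.44414906 -322.08020613   42.74841605] [-3.14037519e+00 -1.10068336e-03 -1.28735583e+00] 12.114416868635622
[ 457.4 -322.1   42.7] [-3.140e+00 -1.000e-03 -1.287e+00] shift cm [ 0.12  0.12 -9.83]
```

The post is gripped. Lift it and carry it to above mark_here.

apply_moves:
  targets:
    - [[-1,0,0,-2,0,0,0],[-1,0,0,-6,0,0,0],[-1,0,0,-9,0,0,0],[-1,0,0,-9,0,0,0]]

```text
clock: 30.9
eef_pos: [459.4, -323.6, 136.9]
tcp_rot: [-3.136, -0.007, -1.288]
contact_force: [0.6, 0.2, -1.4]
opening: 0.139
```

```bash
python3 to.py 592 -94 130
```

```text
[ 459.4 -323.6  136.9] [-3.136 -0.007 -1.288] shift cm [-18.35 -19.15   0.68]
```

apply_moves:
  targets:
    - [[-1,-3,-3.1,0,-0.2,-0.2,0],[-1,-6,-6.3,0,-0.3,-0.4,0],[-1,-9,-9.4,0,-0.3,-0.4,0],[-1,-12,-12.5,0.3,-0.3,-0.4,0],[-1,-15,-15.7,0.5,-0.3,-0.4,0],[-1,-17.5,-18.2,0.7,-0.3,-0.4,0],[-1,-18.4,-19.1,0.7,-0.3,-0.4,0],[-1,-18.4,-19.1,0.7,-0.3,-0.4,0]]

```text
clock: 31.7
eef_pos: [591.4, -92.3, 128.8]
tcp_rot: [3.141, 0.001, -1.285]
contact_force: [0.0, -0.6, -1.2]
opening: 0.141
```

apply_moves:
  targets:
    - [[-1,0,0,3.5,0,0,0],[-1,0,0,5,0,0,0],[-1,0,0,5,0,0,0]]

```text
clock: 32.0
eef_pos: [588.5, -93.1, 76.3]
tcp_rot: [3.136, 0.003, -1.286]
contact_force: [-0.8, -0.3, -1.8]
opening: 0.14
```

```bash
python3 to.py 592 -94 58.5; python3 - <<'E'
from h import *
f=cam("wrist");save(f,"wrist5")
cv2.imwrite("pics/w5.png",cv2.resize(f["pixels"][...,::-1],(800,600),interpolation=3))
g=cam("side");save(g,"side5");s=cam("scene");save(s,"scene5")
E
```

```text
[588.5 -93.1  76.3] [ 3.136e+00  3.000e-03 -1.286e+00] shift cm [ 0.19 -0.32  1.77]
```

View pics/w5.png

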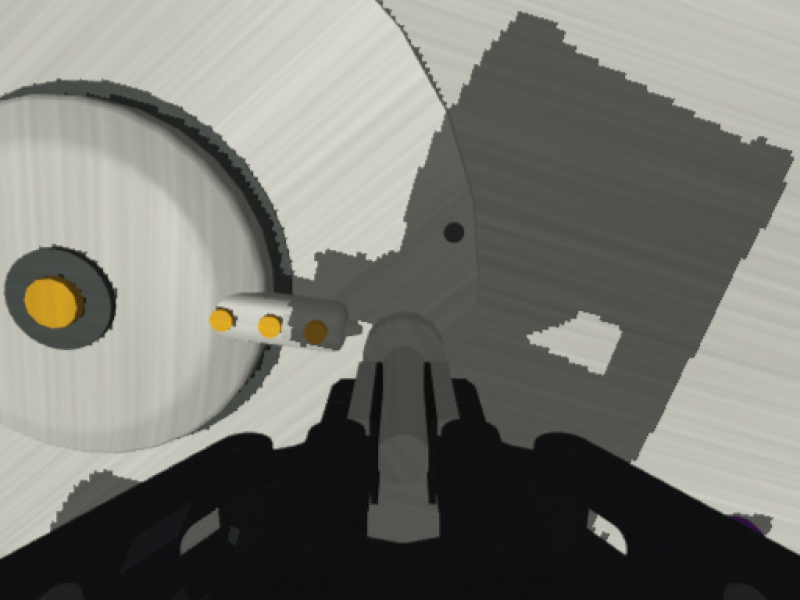

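Wrist view: the foot's upper rim arc has its apex at (403,313) and spans 363 to 443, so its centre is at (403,353). The stem top is at (403,458), the nose tip at (361,327), the nut at (52,302) and the nozzles at (221,320), (269,326) and (316,333).

```bash
python3 - <<'E'
from h import *
f=np.load("wrist5.npz");k=.64
e=np.array([588.5,-93.1,76.3]);d=e[2]-42.7
print("top",w(f,403*k,458*k,75+d),"foot",w(f,403*k,353*k,10+d), "rim w",np.linalg.norm(w(f,363*k,353*k,10+d)-w(f,443*k,353*k,10+d)))
c=w(f,52*k,302*k,51)[:2];print("nut",c)
ax=np.array([574.2,26.5])
for u,v,z in[(221,320,45),(269,326,45),(316,333,45),(361,327,35)]:
    p=w(f,u*k,v*k,z)[:2];print(p,[(np.hypot(*(p-q)).round(1),np.degrees(np.arctan2(*(q-p)[::-1])).round(1)) for q in(c,ax)])
E
```

```text
top [586.4077316  -93.46295648 108.6       ] foot [587.1702835  -92.97518557  43.6       ] rim w 28.53996841065201
nut [574.41996315  25.12564868]
[581.60967304 -28.60472979] [(np.float64(54.2), np.float64(97.6)), (np.float64(55.6), np.float64(97.7))]
[584.17448099 -45.12173807] [(np.float64(70.9), np.float64(97.9)), (np.float64(72.3), np.float64(97.9))]
[586.29462919 -61.48591532] [(np.float64(87.4), np.float64(97.8)), (np.float64(88.8), np.float64(97.8))]
[589.35554203 -76.14740973] [(np.float64(102.4), np.float64(98.4)), (np.float64(103.8), np.float64(98.4))]
```

mark_here by both fixes is (591.3,-94.6), and the post sits about 1.5 mm off the TCP along tool y. Correct sideways, then lower slowly.

apply_moves:
  targets:
    - [[-1,0.23,-0.38,0,0.3,0.2,0],[-1,0.23,-0.38,0.6,0.3,0.2,0],[-1,0.23,-0.38,1.1,0.3,0.2,0],[-1,0.23,-0.38,1.4,0.3,0.2,0],[-1,0.23,-0.38,1.4,0.3,0.2,0]]

```text
clock: 32.65
eef_pos: [595.3, -94.1, 64.9]
tcp_rot: [-3.138, -0.002, -1.286]
contact_force: [-0.6, 0.1, -1.2]
opening: 0.14
```

```bash
python3 to.py 592.8 -94.2 57.7
```

```text
[595.3 -94.1  64.9] [-3.138e+00 -2.000e-03 -1.286e+00] shift cm [-0.06  0.25  0.72]
```

apply_moves:
  targets:
    - [[-1,-0.06,0.2,0.2,-0.2,0,0],[-1,-0.06,0.2,0.4,-0.2,0,0],[-1,-0.06,0.2,0.4,-0.2,0,0],[-1,-0.06,0.2,0.4,-0.2,0,0]]

```text
clock: 33.05
eef_pos: [593.3, -94.1, 60.9]
tcp_rot: [-3.141, -0.002, -1.286]
contact_force: [0.7, 0.3, -1.6]
opening: 0.144
```

```bash
python3 to.py 592.8 -94.2 57.7
```

```text
[593.3 -94.1  60.9] [-3.141e+00 -2.000e-03 -1.286e+00] shift cm [-0.01  0.05  0.32]
```

apply_moves:
  targets:
    - [[-1,0,0.05,0.1,0,-0.1,0],[-1,0,0.05,0.2,0,-0.1,0],[-1,0,0.05,0.25,0,-0.1,0],[-1,0,0.05,0.25,0,-0.1,0]]

```text
clock: 33.45
eef_pos: [592.8, -94.2, 58.3]
tcp_rot: [-3.141, -0.001, -1.286]
contact_force: [0.8, 0.6, -1.2]
opening: 0.142
```

```bash
python3 to.py 592.8 -94.2 57.7; python3 - <<'E'
from h import *
f=cam("wrist");save(f,"wrist6")
cv2.imwrite("pics/w6.png",cv2.resize(f["pixels"][110:320,0:384][...,::-1],None,fx=2,fy=2,interpolation=3))
E
```

```text
[592.8 -94.2  58.3] [-3.141e+00 -1.000e-03 -1.286e+00] shift cm [-0.   -0.    0.06]
```

View pics/w6.png

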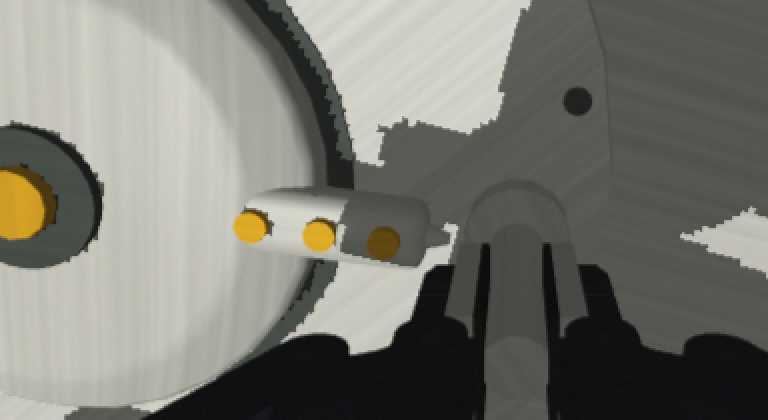

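The foot rim's apex is at (516,180), its span 467 to 567 and its centre at (517,230). The nose tip is at (451,234) and the nut at (18,203).

```bash
python3 - <<'E'
from h import *
f=np.load("wrist6.npz")
W=lambda u,v,z:w(f,u/2,110+v/2,z)[:2]
m=W(517,230,25.6);n=W(451,234,35);c=W(18,203,51);print("foot",m,"rim",np.hypot(*(W(467,230,25.6)-W(567,230,25.6))),"nose",n,"nut",c)
for q in(c,np.array([574.3,26.3])):
  for p in(n,m,W(250,227,45),W(319,236,45),W(383,244,45)):print(np.hypot(*(p-q)).round(1),np.degrees(np.arctan2(*(q-p)[::-1])).round(1))
E
```

```text
foot [592.2577652  -94.30017434] rim 27.84919141456259 nose [589.76515594 -76.85720241] nut [575.12711298  23.19786731]
101.1 98.3
118.7 98.3
52.2 97.2
69.2 97.5
85.1 97.7
104.3 98.5
121.9 98.5
55.3 97.6
72.4 97.8
88.3 97.9
```

The foot is at radius 121.9 mm and within 1 mm of the nose line. Set it down, release, and lift.

apply_moves:
  targets:
    - [[-1,0,0,0.04,0,0,0],[-1,0,0,0.07,0,0,0],[-1,0,0,0.07,0,0,0]]

```text
clock: 33.8
eef_pos: [592.9, -94.3, 57.8]
tcp_rot: [-3.141, -0.001, -1.286]
contact_force: [-1.1, -0.1, 1.6]
opening: 0.141
```

```bash
python3 to.py 592.8 -94.2 57.7; python3 -c "
from h import *
print(r.sense()['contact_force'])"
```

```text
[592.9 -94.3  57.8] [-3.141e+00 -1.000e-03 -1.286e+00] shift cm [-0.01  0.01  0.01]
[-1.0921829  -0.11613539  1.62942321]
```

Touchdown: Fz changed from -1.2 to +1.6 N. Release slowly.

apply_moves:
  targets:
    - [[-0.65,0,0,0,0,0,0],[-0.55,0,0,0,0,0,0],[-0.4,0,0,0,0,0,0],[-0.2,0,0,0,0,0,0],[0,0,0,0,0,0,0],[0,0,0,0,0,0,0]]

```text
clock: 34.4
eef_pos: [592.9, -94.3, 57.8]
tcp_rot: [-3.141, -0.001, -1.286]
contact_force: [-1.0, 0.2, 0.4]
opening: 0.499
```

apply_moves:
  targets:
    - [[0,0,0,-1,0,0,0],[0,0,0,-3,0,0,0],[0,0,0,-6,0,0,0],[0,0,0,-10,0,0,0],[0,0,0,-14,0,0,0],[0,0,0,-16,0,0,0],[0,0,0,-16,0,0,0],[0,0,0,-16,0,0,0]]

```text
clock: 35.2
eef_pos: [592.7, -94.2, 218.3]
tcp_rot: [-3.14, -0.001, -1.286]
contact_force: [0.1, 0.7, 0.9]
opening: 0.501
```

```bash
python3 - <<'E'
from h import *
print(r.sense()["eef_pos"],r.sense()["contact_force"])
f=cam("wrist");save(f,"wrist7")
cv2.imwrite("pics/w7.png",cv2.resize(f["pixels"][...,::-1],(800,600),interpolation=3))
g=cam("scene");save(g,"scene7")
E
```

```text
[592.74807501 -94.15075347 218.2789471 ] [0.14607051 0.74498568 0.87021951]
```

View pics/w7.png

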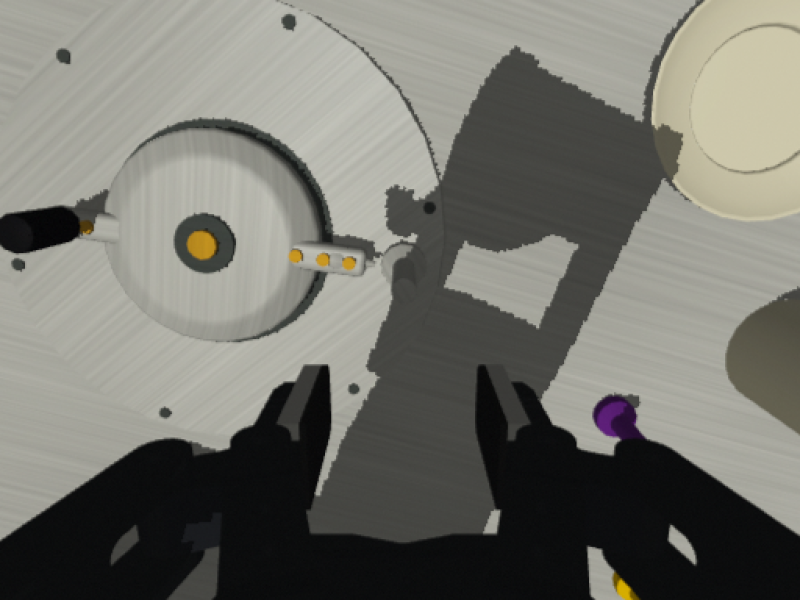

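The marker stands upright, foot at (401,263), in line with the nozzles (295,256), (323,260), (349,264), the nose tip (374,264) and the nut (203,244). Final numeric check, then hand in.

```bash
python3 - <<'E'
from h import *
f=np.load("wrist7.npz");k=.64
c=w(f,203*k,244*k,51)[:2];q=c
for u,v,z in[(295,256,45),(323,260,45),(349,264,45),(374,264,35),(401,263,24)]:
    p=w(f,u*k,v*k,z)[:2];print(p.round(1),np.hypot(*(p-q)).round(1),np.degrees(np.arctan2(*(q-p)[::-1])).round(1))
print(c, r.sign_off())
E
```

```text
[581.2 -28.4] 53.8 97.4
[583.6 -45.4] 71.0 97.5
[585.7 -61.3] 87.1 97.5
[587.9 -76.1] 102.0 97.6
[591.2 -92.9] 119.1 98.1
the job is handed in; nothing more can be done
[574.34348535  24.98509696] None
```

The rotor is standing in its tight spot, the steel marker post is upright in front of its nose, and I handed the job in at about 35 s.

- **Finding the tight spot:** I led the rotor round by its knob with a light 28 N grip. The first lap missed the spot because I read the force only after each stop. On the way back, reading while moving, the drag rose from about 1.2 N to 8–15 N between knob angles of about 90° and 107.5°. Inside the spot, some clockwise readings were only 4–8 N, below the stated 9–16 N. I put those down to the short stop-and-go steps.
- **Rotor:** I left it at about 98°, near the middle of the spot. The last move there met 8.6 N, and the pictures before and after placing the post show it still there, within 0.5°.
- **Marker post:** In the gripper, just above the base, it measured 121.9 mm from the axis, against the 122 mm wanted. It touched down at under 2 N and was released, and the last picture shows it upright on its own.
- **Last checks:** The final wrist picture put the post at 119 mm, but it also put the nose tip at 102 mm instead of 104 mm. So about 2 mm of that is probably picture error. The post measured within about 1 mm of the nose line.
- **Everything else:** The robot was touching nothing at hand-in. I moved none of the other objects, though I did not check each one again in a final picture.

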